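# Find the pinion tray that nests in the coded dock

## Robot

A 6-joint arm with a two-finger parallel gripper is mounted at the origin on the work surface. World frame = base frame: x ahead of the robot, y to its left, z up, the work surface at z = 0. Lengths are in m, angles in rad, forces in N, time in s.
With the tool pointing down it reaches from about 0.35 to 0.975 m from the base axis. Payload 4.9 kg.
Tool frame: the origin (TCP) lies midway between the tips of the shut fingers; the grasp point (between the pads) lies 19 mm behind it; z points along the fingers, y is the direction in which the jaws open and shut (so a half turn about z gives the same grasp; the last joint's range is limited). The gripper opens to 85 mm and grips with 20 to 120 N. Pads are 22 mm wide; open, the fingers measure 114 mm over their backs; the gripper's body (76 mm by 85 mm) begins 54 mm behind the grasp point. The pads swing forward as they close: fully open they stand 13 mm farther back than shut.
Start: joints at [-1.306, 0.053, 1.613, -0, 1.476, -0.119], TCP at [0.234, -0.58, 0.195] pointing down, gripper open.
Joint ranges: [-3.01, 3.01], [-1.01, 2.22], [0.06, 2.58], [-1.02, 4.17], [0.09, 2.62], [-3.14, 3.14]. Speed limits (rad/s): [2.57, 2.57, 3.14, 3.14, 3.14, 3.14].

## Interface

Orientations are given as a unit quaternion [w, x, y, z].
In Python, from plant import * gives the robot as it stands.
- The arm moves only by the tool step_arm, never from a script. Its argument "rows" is a list of rows, each an object of numbers: "claw": the closure, from -1 (fully open) to 1 (shut), so that 0 is half open; "x", "y", "z": the shift along the tool's x, y, z scaled (see below); "wx", "wy", "wz": the turn, a rotation vector about the tool's x, y, z scaled (see below). A call has exactly 8 rows; each row is the pose to reach, as a shift and turn from the pose commanded when the call began, along the tool's axes at that moment; what a row does not reach only later rows make up. The controller multiplies each number of a shift by 0.1 m and each number of a turn by 2 rad. A row lasts 1/8 s, in which the tool goes at most 62.5 mm and 10.7 degrees, less where a joint would pass 70% of its speed; a pose out of reach is approached as far as the arm can. A call with a number of a shift or a turn outside -1 to 1 is refused whole. A call with a gripper value outside its range is refused whole. The fingers move at their own pace and stop on an object; the grip force is fixed at half the most. Time passes only in rows, so rows that repeat a pose let the fingers close, or fill a call up. It gives the time, the measured TCP pose, the force and the opening at its end, in the units of the state.
- state(): the state, without advancing time (a new reading comes with each control period).
- grab_frame(name): name is "scene" or "top" or "wrist"; returns the picture (400x640x3 uint8, red, green, blue); there is no depth.
- get_calibration(name): a dict with "fov_y" (degrees; the focal length in pixels is half the picture's height over the tangent of half this angle, whatever the lens; pixels are square), "cx", "cy" (the principal point, pixels), "k1" (the pictures are not rectified: a ray, as slopes to the right and down, at radius r is drawn at 1 + k1 r^2 times it, then the intrinsics apply), "T" (4x4, takes a point from camera to world coordinates); the wrist camera has in their place "tool_from_camera" (4x4, takes a point from camera to tool coordinates, whose origin is the TCP and whose axes are the flange's). Camera axes: x right, y down, z forward; pixel columns grow to the right and rows downward; lengths in m; the calibration is good to about 2 mm. A picture is of the moment at which its call begins: read the wrist's pose just before it. get_calibration takes no time and is no camera call.
- job_done(): hands the job in, once; it reports no verdict.
The state is a dict: "time": time; "joint_pos": joint angles; "joint_vel": joint speeds; "joint_efforts": joint torques, N m; "tool_pos": TCP position; "tool_rot": TCP orientation; "contact_force": force on the tool from outside, world axes, zero at the start; "ft_torque": the same for the moment, N m; "gripper_width": opening from 0.0 (shut) to 1.0 (fully open).
Only numpy, scipy, OpenCV 4.12 (cv2) and the standard library are available. Lean on these libraries where they do the work, as an engineer would, in place of code of your own. Each camera call takes 0.05 s, during which the arm holds its last target.

## Task

One of the three white pinion trays is made for the test stand's dock; a coding pin hidden under the hood stops the other two short. Slide the trays nose first into the dock, one after another, until you find the one that goes fully home against the back wall; leave it there and the other two lying flat on the bench. Do not disturb the motor, the tape roll or the screwdriver.

Things in the scene. Friction and masses are not known exactly. Their poses are not given: they have to be found in the camera images.
- dock: Fixed dock of a pinion test stand: a pocket of two aluminium rails and a back wall on the bare bench (no floor plate), with a green drive unit 80 x 150 x 46 mm behind it. Origin: bench level, middle of the pocket's inner back wall. Its +x points inward, from the mouth to the back wall, roughly away from the robot. Pocket 94 mm wide (y); rails 12 mm thick, 24 mm high.
- dock_home (a point): Middle of the dock's inner back wall at bench level (the dock's origin): where the middle of a fully home tray's nose ends up.
- dock_mouth (a point): Middle of the dock's mouth at bench level, 82 mm in front (-x) of its back wall. Here the rails' flared lead-in is 124 mm wide; it narrows to the 94 mm pocket 60 mm from the back wall.
- dock_hood (a point): Middle of the hood's front edge, 51 mm high (46 mm clear below), 28 mm from the back wall. Beneath it an upright steel coding pin, 8 mm wide, 18 mm high, stands out 22 mm from the back wall at dock y = -22, 0 or +22 mm: which one changes with each start and is not reported. A tray with the wrong slot stops on it, nose 22 mm short of the back wall.
- motor: Bystander: small steel motor standing upright, 38 mm diameter, 75 mm high; origin under its centre. Leave alone.
- tape: Bystander: roll of paper tape lying flat, 90 mm outside diameter, 24 mm high; origin under its centre. Leave alone.
- screwdriver: Bystander: screwdriver lying on the bench, about 200 mm long; its x axis runs along it. Leave alone.
- tray_a: Loose white plastic carrier tray lying on the bench, 98 mm long (x), 90 mm wide (y), about 0.3 kg. Origin: centre of its underside; +x points to its nose, which enters the dock first. Nose 22 mm high, corners rounded 10 mm, with a slot 16 mm wide and 26 mm deep, open at the front, 22 mm to its +y side. Three steel pinions on the deck reach 36 mm high; behind them is an open finger well.
- tray_a_nose (a point): Front middle of this tray's nose at bench level, 49 mm ahead (+x) of its origin.
- tray_a_well (a point): Centre of this tray's open-topped finger well, on its floor: 27 mm behind (-x) the origin, 4 mm above the bench. The well is 36 mm (x) by 82 mm (y) inside, its walls 4 mm thick, tops 30 mm above the bench: fingers lowered into it can push and pull the tray along the bench in any direction.
- tray_b: Loose white plastic carrier tray lying on the bench, 98 mm long (x), 90 mm wide (y), about 0.3 kg. Origin: centre of its underside; +x points to its nose, which enters the dock first. Nose 22 mm high, corners rounded 10 mm, with a slot 16 mm wide and 26 mm deep, open at the front, in the middle. Three steel pinions on the deck reach 36 mm high; behind them is an open finger well.
- tray_b_nose (a point): Front middle of this tray's nose at bench level, 49 mm ahead (+x) of its origin.
- tray_b_well (a point): Centre of this tray's open-topped finger well, on its floor: 27 mm behind (-x) the origin, 4 mm above the bench. The well is 36 mm (x) by 82 mm (y) inside, its walls 4 mm thick, tops 30 mm above the bench: fingers lowered into it can push and pull the tray along the bench in any direction.
- tray_c: Loose white plastic carrier tray lying on the bench, 98 mm long (x), 90 mm wide (y), about 0.3 kg. Origin: centre of its underside; +x points to its nose, which enters the dock first. Nose 22 mm high, corners rounded 10 mm, with a slot 16 mm wide and 26 mm deep, open at the front, 22 mm to its -y side. Three steel pinions on the deck reach 36 mm high; behind them is an open finger well.
- tray_c_nose (a point): Front middle of this tray's nose at bench level, 49 mm ahead (+x) of its origin.
- tray_c_well (a point): Centre of this tray's open-topped finger well, on its floor: 27 mm behind (-x) the origin, 4 mm above the bench. The well is 36 mm (x) by 82 mm (y) inside, its walls 4 mm thick, tops 30 mm above the bench: fingers lowered into it can push and pull the tray along the bench in any direction.
Things that resemble listed ones, but are neither listed nor needed, are in the scene too. What is shaped like the tray_b but black or turquoise is not meant. What is shaped like the tray_c but blue is not meant.

How it is judged:
At the end, for the whole second after the job is handed in: One tray is fully home: the front middle of its nose is within 7 mm of the middle of the dock's back wall and it is square to the dock within 0.1 rad. All three trays lie flat on the bench (tilt under 0.08 rad, undersides less than 6 mm above it) and at rest (((distance between tray_a_nose and dock_home below 0.007 m and angle between the x axis of tray_a and the x axis of dock, either way round below 0.1 rad) or (distance between tray_b_nose and dock_home below 0.007 m and angle between the x axis of tray_b and the x axis of dock, either way round below 0.1 rad) or (distance between tray_c_nose and dock_home below 0.007 m and angle between the x axis of tray_c and the x axis of dock, either way round below 0.1 rad)) and angle between each of tray_a, tray_b, tray_c's own z axis and vertical below 0.08 rad and height (world z) of each of tray_a, tray_b, tray_c below 0.006 m and linear speed of each of tray_a, tray_b, tray_c below 0.01 m/s); the robot touches nothing.
It fails at once if the motor is shoved or knocked more than 30 mm (distance of motor from where it was at the start of the episode above 0.03 m).
It fails at once if the tape is shoved or knocked more than 30 mm (distance of tape from where it was at the start of the episode above 0.03 m).
It fails at once if the screwdriver is shoved or knocked more than 30 mm (distance of screwdriver from where it was at the start of the episode above 0.03 m).
It also fails if it takes over 72 s, if anything falls off the work surface, if the arm or the gripper's body presses on something with over 40 N, if the wrist force passes 120 N, or if a joint passes its speed limit or range.

## Working session

There is one attempt and no reset: what is moved stays moved. The work goes in short steps, Python scripts to look and compute and a tool call to move; the robot and the scene stay as the last step left them, time stands still between calls to the robot, and variables do not carry over. Pictures are saved under pics/ and viewed, and the job is handed in when it is done.

Besides the shell and the picture viewer there is one more tool, called after "Call:" as a command line: name --argument value ..., lists and objects as JSON in quotes. step_arm: Moves the arm, as the interface text tells. Shifts and turns lie within -1 to 1; 1 stands for 0.1 m of shift or 2 rad of turn. Its arguments: {"type":"object","properties":{"rows":{"type":"array"}},"required":["rows"]}

```bash
ls; mkdir -p pics; python3 - <<'E'
from plant import *
import cv2
s=state();print(s)
for n in ("scene","top"):
    f=grab_frame(n);cv2.imwrite(f"pics/{n}0.png",f[:,:,::-1]);c=get_calibration(n);print(n,c)
print(get_calibration("wrist"))
E
```

```text
pics
{'time': 0.0, 'joint_pos': array([-1.30600871e+00,  5.33525427e-02,  1.61430357e+00,  4.67518246e-06,
        1.47597189e+00, -1.19007992e-01]), 'joint_vel': array([-0.0002558 , -0.00074991,  0.00055676,  0.00102122,  0.00070423,
        0.00057989]), 'joint_efforts': array([ 4.44638681e-05, -3.93686163e+01, -3.70170701e+01, -1.11427260e-04,
        7.18828829e-03, -6.10963525e-06]), 'tool_pos': array([ 0.23384135, -0.57885971,  0.19396004]), 'tool_rot': array([-1.01514351e-03,  9.81643584e-01,  1.90721885e-01, -7.17918797e-05]), 'contact_force': array([-0.46864904, -0.19655289,  0.26113088]), 'ft_torque': array([ 0.00134764, -0.00200028, -0.00086963]), 'gripper_width': 1.0009585044103668}
scene {'fov_y': 53.99545643119331, 'cx': 318.25650043438344, 'cy': 198.65933952884666, 'k1': -0.028925622710645974, 'T': array([[ 1.50920389e-01,  8.51801715e-01, -5.01654139e-01,
         1.07092720e+00],
       [ 9.88545419e-01, -1.30554529e-01,  7.57196725e-02,
        -4.45207639e-02],
       [-9.95073072e-04, -5.07335544e-01, -8.61748023e-01,
         9.42032550e-01],
       [ 0.00000000e
[... 201 characters left out ...]
642, -0.99237103,  0.12237421,  0.37678306],
       [-0.99985544,  0.01584878,  0.00615824,  0.00206197],
       [-0.00805074, -0.12226429, -0.99246493,  1.56711461],
       [ 0.        ,  0.        ,  0.        ,  1.        ]])}
{'fov_y': 68.45976228581233, 'cx': 318.40187134607675, 'cy': 199.71633890746483, 'k1': 0.017345026336190086, 'tool_from_camera': array([[ 6.48735454e-04, -9.59403601e-01, -2.82036009e-01,
         7.12865992e-02],
       [ 9.99999635e-01,  4.65811137e-04,  7.15633215e-04,
        -5.23820166e-04],
       [-5.55205569e-04, -2.82036371e-01,  9.59403553e-01,
        -1.78193546e-01],
       [ 0.00000000e+00,  0.00000000e+00,  0.00000000e+00,
         1.00000000e+00]])}
```

View pics/scene0.png

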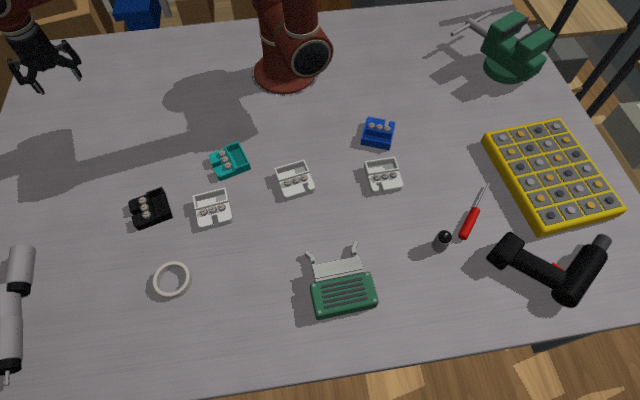

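View pics/top0.png

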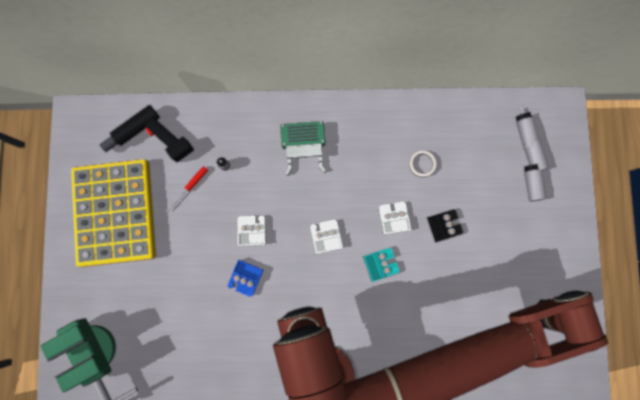

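The three white trays are at top-view pixels (252,230), (327,236) and (395,217). The dock is at (303,150), with its mouth facing the robot. The blue (245,278), turquoise (382,265) and black (445,226) ones are decoys. I'll enlarge next.

```bash
python3 - <<'E'
import cv2
t=cv2.imread('pics/top0.png')
c=t[110:260,230:430];cv2.imwrite('pics/top0c.png',cv2.resize(c,None,fx=4,fy=4,interpolation=cv2.INTER_CUBIC))
t=cv2.imread('pics/scene0.png')
c=t[145:235,180:420];cv2.imwrite('pics/sc0c.png',cv2.resize(c,None,fx=3.33,fy=3.33,interpolation=cv2.INTER_CUBIC))
c=t[230:330,290:400];cv2.imwrite('pics/sc0d.png',cv2.resize(c,None,fx=5,fy=5,interpolation=cv2.INTER_CUBIC))
E
```

```text
(no output)
```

View pics/top0c.png

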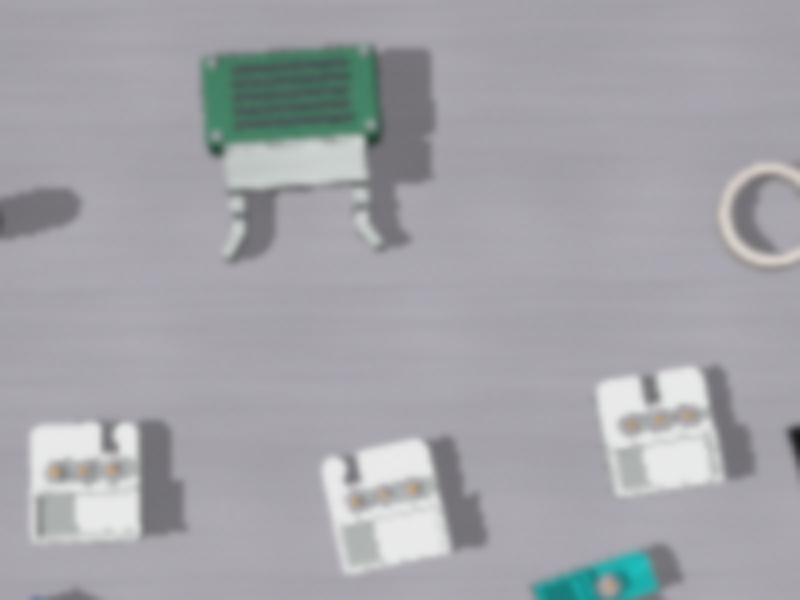

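View pics/sc0c.png

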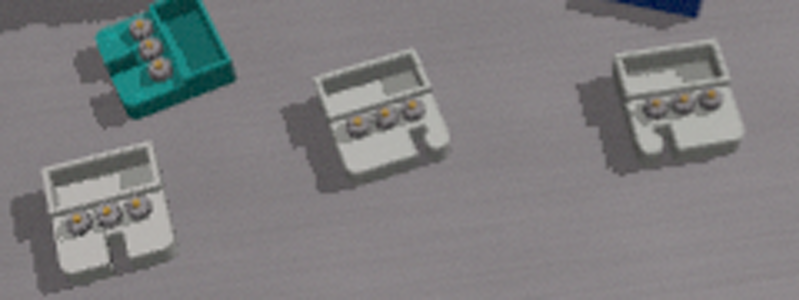

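View pics/sc0d.png

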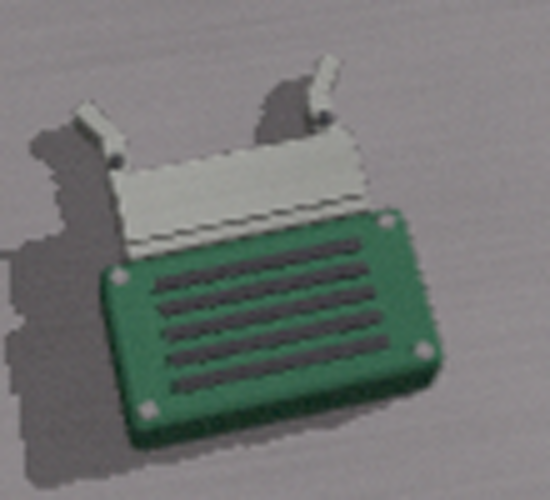

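Matching the slots, with world x up and y left in the top view:
- Slot to the right at (252,230) is tray_c.
- Slot to the left at (327,236) is tray_a.
- Slot in the middle at (395,217) is tray_b.

All three are white and noses point at the dock side.

```bash
cat > h.py <<'E'
import numpy as np, cv2
from plant import *
from scipy.spatial.transform import Rotation as R
def Kd(c):
    f=200/np.tan(np.radians(c['fov_y'])/2)
    return np.array([[f,0,c['cx']],[0,f,c['cy']],[0,0,1.]]),np.array([c['k1'],0,0,0,0.])
def toolT(s):
    T=np.eye(4);q=s['tool_rot'];T[:3,:3]=R.from_quat([q[1],q[2],q[3],q[0]]).as_matrix();T[:3,3]=s['tool_pos'];return T
def pix2w(n,uv,z,T=None):
    c=get_calibration(n);K,d=Kd(c)
    if T is None:T=c['T'] 
    p=cv2.undistortPoints(np.array(uv,float).reshape(-1,1,2),K,d).reshape(-1,2)
    r=np.c_[p,np.ones(len(p))]@T[:3,:3].T
    z=np.broadcast_to(z,len(p))
    return T[:3,3]+r*((z-T[2,3])/r[:,2])[:,None]
def w2pix(n,P,T=None):
    c=get_calibration(n);K,d=Kd(c)
    if T is None:T=c['T']
    Ti=np.linalg.inv(T)
    return cv2.projectPoints(np.array(P,float).reshape(-1,3),cv2.Rodrigues(Ti[:3,:3])[0],Ti[:3,3],K,d)[0].reshape(-1,2)
def wT(s): return toolT(s)@get_calibration('wrist')['tool_from_camera']
def shot(n,name):
    s=state();f=grab_frame(n);cv2.imwrite(f'pics/{name}.png',f[:,:,::-1]);np.savez(f'pics/{name}.npz',T=wT(s) if n=='wrist' else get_calibration(n)['T']);return s,f
# rows: target world xyz, yaw (jaw) relative to current commanded tool: 
def plan(pos,yawd,s=None):
    """shift & turn in scaled tool axes from current measured pose to world pos and tool-x heading yawd (tool pointing down)"""
    s=s or state();T=toolT(s)
    sh=T[:3,:3].T@(np.array(pos)-T[:3,3])/0.1
    x=np.array([np.cos(yawd),np.sin(yawd),0]);z=np.array([0,0,-1.]);Rd=np.c_[x,np.cross(z,x),z]
    rv=R.from_matrix(T[:3,:3].T@Rd).as_rotvec()/2
    print('shift',sh.round(3),'turn',rv.round(4),'deg',np.degrees(np.linalg.norm(rv)*2).round(1))
E
python3 - <<'E'
from h import *
f=lambda L:[(230+(u+.5)/4-.5,110+(v+.5)/4-.5) for u,v in L]
for n,L in dict(c_rear=[(30,543),(140,540)],a_rear=[(345,573),(450,552)],b_rear=[(617,496),(722,480)]).items(): print(n,pix2w('top',f(L),.03)[:,:2].round(3).tolist())
print('mouth',pix2w('top',f([(229,260),(379,247)]),.024)[:,:2].round(3).tolist())
print('hood',pix2w('top',f([(228,188),(368,186)]),.051)[:,:2].round(3).tolist())
g=lambda L:[(290+(u+.5)/5-.5,230+(v+.5)/5-.5) for u,v in L]
print('s hood',pix2w('scene',g([(110,172),(347,122)]),.051)[:,:2].round(3).tolist())
print('s hoodback',pix2w('scene',g([(130,255),(367,205)]),.051)[:,:2].round(3).tolist())
print('s mouth',pix2w('scene',g([(80,108),(330,60)]),.024)[:,:2].round(3).tolist())
s=state();T=toolT(s);print(T.round(3))
plan((0.40,0.05,0.25),0)
E
```

```text
c_rear [[0.433, 0.274], [0.435, 0.183]]
a_rear [[0.405, 0.013], [0.421, -0.075]]
b_rear [[0.465, -0.215], [0.477, -0.303]]
mouth [[0.671, 0.107], [0.68, -0.02]]
hood [[0.727, 0.106], [0.727, -0.012]]
s hood [[0.73, -0.009], [0.722, 0.108]]
s hoodback [[0.772, -0.006], [0.765, 0.109]]
s mouth [[0.683, -0.019], [0.677, 0.111]]
[[ 0.927  0.374 -0.     0.234]
 [ 0.374 -0.927  0.002 -0.579]
 [ 0.    -0.002 -1.     0.194]
 [ 0.     0.     0.     1.   ]]
shift [ 3.895 -5.211 -0.549] turn [-9.000e-04  1.000e-04  1.919e-01] deg 22.0
```

Call:
step_arm --rows '[{"x": 0.5,"y": -0.35,"z": -0.3,"wz": -0.09,"claw": 0},{"x": 1,"y": -0.7,"z": -0.5,"wz": -0.18,"claw": 0},{"x": 1,"y": -0.7,"z": -0.5,"wz": -0.27,"claw": 0},{"x": 1,"y": -0.7,"z": -0.5,"wz": -0.36,"claw": 0},{"x": 1,"y": -0.7,"z": -0.5,"wz": -0.45,"claw": 0},{"x": 1,"y": -0.7,"z": -0.5,"wz": -0.54,"claw": 0},{"x": 1,"y": -0.7,"z": -0.5,"wz": -0.63,"claw": 0},{"x": 1,"y": -0.7,"z": -0.5,"wz": -0.72,"claw": 0}]'

```text
schema error: expected keys claw, x, y, z, wx, wy, wz
```

```bash
python3 - <<'E'
from h import *
s=state();print(s['time'],toolT(s).round(3),s['gripper_width'],s['joint_pos'])
plan((.493,-.256,.2),np.pi+.136)
E
```

```text
0.1 [[ 0.927  0.374 -0.     0.234]
 [ 0.374 -0.927  0.002 -0.579]
 [ 0.    -0.002 -1.     0.194]
 [ 0.     0.     0.     1.   ]] 0.9976218047723314 [-1.30599610e+00  5.32869457e-02  1.61416131e+00  2.90316795e-05
  1.47601462e+00 -1.18975399e-01]
shift [ 3.612 -2.024 -0.054] turn [ 0.0000e+00 -1.4000e-03 -1.4469e+00] deg 165.8
```

Call:
step_arm --rows '[{"x": 0.5,"y": -0.35,"z": -0.3,"wx": 0,"wy": 0,"wz": -0.09,"claw": 0},{"x": 1,"y": -0.7,"z": -0.5,"wx": 0,"wy": 0,"wz": -0.18,"claw": 0},{"x": 1,"y": -0.7,"z": -0.5,"wx": 0,"wy": 0,"wz": -0.27,"claw": 0},{"x": 1,"y": -0.7,"z": -0.5,"wx": 0,"wy": 0,"wz": -0.36,"claw": 0},{"x": 1,"y": -0.7,"z": -0.5,"wx": 0,"wy": 0,"wz": -0.45,"claw": 0},{"x": 1,"y": -0.7,"z": -0.5,"wx": 0,"wy": 0,"wz": -0.54,"claw": 0},{"x": 1,"y": -0.7,"z": -0.5,"wx": 0,"wy": 0,"wz": -0.63,"claw": 0},{"x": 1,"y": -0.7,"z": -0.5,"wx": 0,"wy": 0,"wz": -0.72,"claw": 0}]'

```text
time: 1.1
tool_pos: [0.3004, -0.4768, 0.2445]
tool_rot: [-0.001, 0.61, 0.793, 0.0]
contact_force: [1.1, -0.2, 0.8]
gripper_width: 0.499
```

```bash
python3 - <<'E'
from h import *
s=state();print(s['time'],toolT(s).round(3),s['gripper_width'],s['joint_pos'])
plan((.493,-.256,.25),np.pi+.136)
E
```

```text
1.1 [[-0.256  0.967 -0.001  0.3  ]
 [ 0.967  0.256  0.001 -0.477]
 [ 0.001 -0.    -1.     0.244]
 [ 0.     0.     0.     1.   ]] 0.4990890063614552 [-1.14063845e+00 -1.17466897e-01  1.69755984e+00 -8.67044183e-06
  1.56268313e+00 -1.39964504e+00]
shift [ 1.641  2.427 -0.054] turn [ 3.000e-04 -6.000e-04 -7.239e-01] deg 83.0
```

Call:
step_arm --rows '[{"x": 0.5,"y": 0.5,"z": 0,"wx": 0,"wy": 0,"wz": -0.09,"claw": 0},{"x": 1,"y": 1,"z": 0,"wx": 0,"wy": 0,"wz": -0.18,"claw": 0},{"x": 1,"y": 1,"z": 0,"wx": 0,"wy": 0,"wz": -0.27,"claw": 0},{"x": 1,"y": 1,"z": 0,"wx": 0,"wy": 0,"wz": -0.36,"claw": 0},{"x": 1,"y": 1,"z": 0,"wx": 0,"wy": 0,"wz": -0.45,"claw": 0},{"x": 1,"y": 1,"z": 0,"wx": 0,"wy": 0,"wz": -0.54,"claw": 0},{"x": 1,"y": 1,"z": 0,"wx": 0,"wy": 0,"wz": -0.63,"claw": 0},{"x": 1,"y": 1,"z": 0,"wx": 0,"wy": 0,"wz": -0.72,"claw": 0}]'

```text
time: 2.1
tool_pos: [0.3721, -0.355, 0.2446]
tool_rot: [-0.0, -0.064, 0.998, 0.0]
contact_force: [0.5, -0.1, 0.1]
gripper_width: 0.498
```

```bash
python3 - <<'E'
from h import *
s,f=shot('wrist','w1');print(s['time'],toolT(s).round(3),s['joint_pos'])
plan((.493,-.256,.2),np.pi+.136)
E
```

```text
2.1 [[-0.992 -0.128 -0.001  0.372]
 [-0.128  0.992  0.001 -0.355]
 [ 0.001  0.001 -1.     0.245]
 [ 0.     0.     0.     1.   ]] [-9.06689170e-01 -2.39599478e-01  1.80444235e+00 -1.68755195e-05
  1.57782333e+00 -2.60562667e+00]
shift [-1.329  0.823  0.446] turn [ 0.0004 -0.0003 -0.0022] deg 0.3
```

View pics/w1.png

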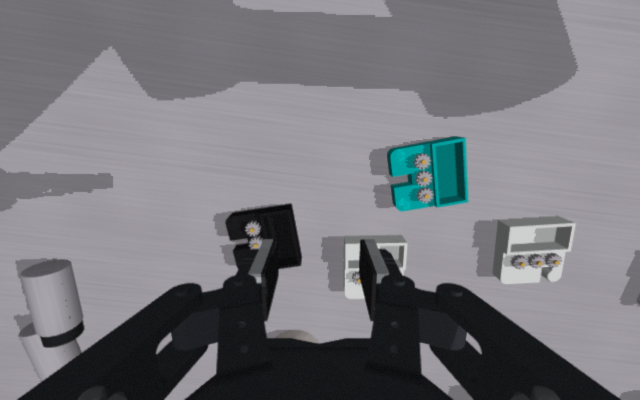

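```bash
python3 - <<'E'
from h import *
i=cv2.imread('pics/w1.png');cv2.imwrite('pics/w1c.png',cv2.resize(i[205:305,330:590],None,fx=3,fy=3,interpolation=cv2.INTER_CUBIC))
E
```

```text
(no output)
```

View pics/w1c.png

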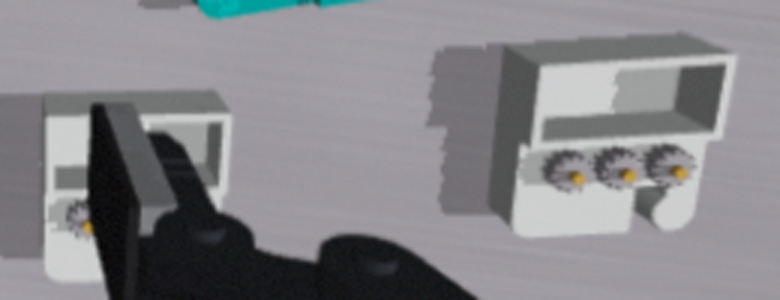

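```bash
python3 - <<'E'
from h import *
T=np.load('pics/w1.npz')['T']
f=lambda L:[(330+(u+.5)/3-.5,205+(v+.5)/3-.5) for u,v in L]
for n,L in dict(b=[(43,117),(231,113)],a=[(540,67),(738,54)]).items():
    p=pix2w('wrist',f(L),.03,T)[:,:2];d=p[1]-p[0];print(n,p.round(4).tolist(),np.linalg.norm(d),'yaw',np.arctan2(-d[0],d[1]))
    y=np.arctan2(-d[0],d[1]);u=np.array([np.cos(y),np.sin(y)]);m=p.mean(0);print(' well',m+.022*u,'origin',m+.049*u)
p=pix2w('top',[(0,0)],0)
E
```

```text
b [[0.4763, -0.3035], [0.4625, -0.2136]] 0.09092285907477583 yaw 0.15287331941466348
 well [ 0.49113352 -0.25522405] origin [ 0.51781863 -0.25111253]
a [[0.4201, -0.0742], [0.4019, 0.0143]] 0.090415895123356 yaw 0.20350263341887073
 well [ 0.43255816 -0.02548531] origin [ 0.45900101 -0.02002859]
```

Call:
step_arm --rows '[{"x": -0.4,"y": 0.3,"z": 0.3,"wx": 0,"wy": 0,"wz": -0.01,"claw": 0},{"x": -0.8,"y": 0.7,"z": 0.6,"wx": 0,"wy": 0,"wz": -0.01,"claw": 0},{"x": -1,"y": 0.84,"z": 1,"wx": 0,"wy": 0,"wz": -0.01,"claw": 0},{"x": -1,"y": 0.84,"z": 1,"wx": 0,"wy": 0,"wz": -0.01,"claw": 0},{"x": -1,"y": 0.84,"z": 1,"wx": 0,"wy": 0,"wz": -0.01,"claw": 0},{"x": -1,"y": 0.84,"z": 1,"wx": 0,"wy": 0,"wz": -0.01,"claw": 0},{"x": -1,"y": 0.84,"z": 1,"wx": 0,"wy": 0,"wz": -0.01,"claw": 0},{"x": -1,"y": 0.84,"z": 1,"wx": 0,"wy": 0,"wz": -0.01,"claw": 0}]'

```text
time: 3.15
tool_pos: [0.4614, -0.2605, 0.1461]
tool_rot: [0.001, -0.071, 0.998, -0.0]
contact_force: [-0.9, 0.4, 0.0]
gripper_width: 0.5
```

```bash
python3 - <<'E'
from h import *
s,f=shot('wrist','w2');print(s['time'],s['tool_pos'],s['joint_pos'])
plan((.491,-.255,.06),np.pi+.153)
E
```

```text
3.15 [ 0.46140474 -0.26047798  0.14608552] [-6.54410233e-01 -1.42202331e-01  1.88454812e+00 -3.84738003e-05
  1.39781233e+00 -2.36635723e+00]
shift [-0.3    0.011  0.858] turn [-0.0004  0.0003 -0.0058] deg 0.7
```

View pics/w2.png

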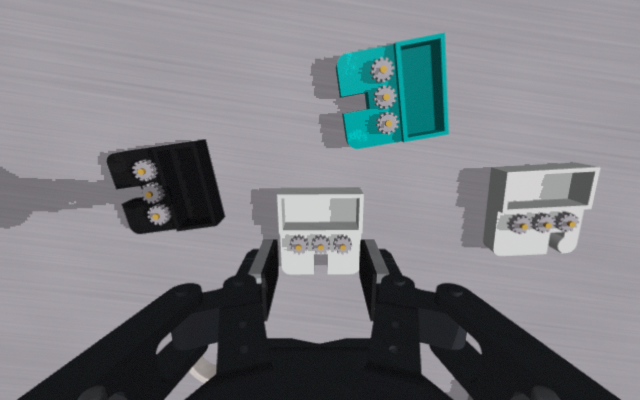

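Call:
step_arm --rows '[{"x": -0.3,"y": 0.01,"z": 0.3,"wx": 0,"wy": 0,"wz": -0.006,"claw": 0},{"x": -0.3,"y": 0.01,"z": 0.6,"wx": 0,"wy": 0,"wz": -0.006,"claw": 0},{"x": -0.3,"y": 0.01,"z": 0.8,"wx": 0,"wy": 0,"wz": -0.006,"claw": 0},{"x": -0.3,"y": 0.01,"z": 0.8,"wx": 0,"wy": 0,"wz": -0.006,"claw": 0},{"x": -0.3,"y": 0.01,"z": 0.8,"wx": 0,"wy": 0,"wz": -0.006,"claw": 0},{"x": -0.3,"y": 0.01,"z": 0.8,"wx": 0,"wy": 0,"wz": -0.006,"claw": 0},{"x": -0.3,"y": 0.01,"z": 0.85,"wx": 0,"wy": 0,"wz": -0.006,"claw": 0},{"x": -0.3,"y": 0.01,"z": 0.9,"wx": 0,"wy": 0,"wz": -0.006,"claw": 0}]'

```text
time: 4.2
tool_pos: [0.4911, -0.2546, 0.0553]
tool_rot: [0.0, -0.077, 0.997, -0.0]
contact_force: [-0.2, -0.0, -0.8]
gripper_width: 0.496
```

```bash
python3 - <<'E'
from h import *
s,f=shot('wrist','w3');print(s['time'],s['tool_pos'],s['contact_force'])
plan((.491,-.255,.01),np.pi+.153)
E
```

```text
4.2 [ 0.49105348 -0.25463339  0.05531377] [-0.20693013 -0.046483   -0.76186438]
shift [-0.005 -0.009  0.442] turn [ 0.0004 -0.0004  0.0006] deg 0.1
```

View pics/w3.png

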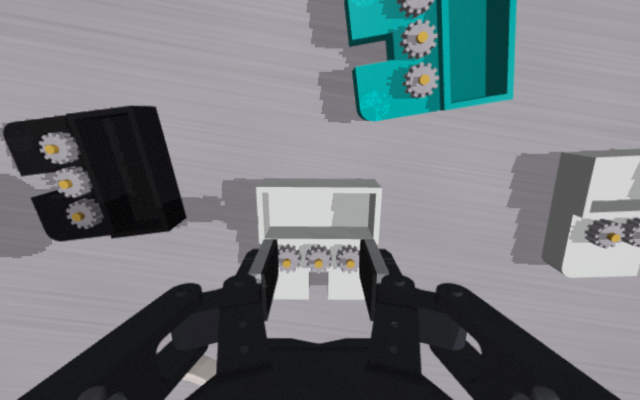

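```bash
python3 - <<'E'
from h import *
T=np.load('pics/w3.npz')['T']
p=pix2w('wrist',[(257,187),(381,186)],.03,T)[:,:2];d=p[1]-p[0];y=np.arctan2(-d[0],d[1]);print(p,y,np.linalg.norm(d),p.mean(0)+.022*np.array([np.cos(y),np.sin(y)]))
print(w2pix('wrist',[(.491,-.255,.03),(.491,-.255,.055)],T))
E
```

```text
[[ 0.47619369 -0.30086993]
 [ 0.46184452 -0.21379265]] 0.1633188532955876 0.08825163741067123 [ 0.49072636 -0.25375423]
[[317.45919148 215.75967133]
 [317.30466961 228.63048412]]
```

Call:
step_arm --rows '[{"x": 0,"y": 0,"z": 0.15,"wx": 0,"wy": 0,"wz": 0,"claw": 0},{"x": 0,"y": 0,"z": 0.27,"wx": 0,"wy": 0,"wz": 0,"claw": 0},{"x": 0,"y": 0,"z": 0.34,"wx": 0,"wy": 0,"wz": 0,"claw": 0},{"x": 0,"y": 0,"z": 0.4,"wx": 0,"wy": 0,"wz": 0,"claw": 0},{"x": 0,"y": 0,"z": 0.45,"wx": 0,"wy": 0,"wz": 0,"claw": 0},{"x": 0,"y": 0,"z": 0.45,"wx": 0,"wy": 0,"wz": 0,"claw": -0.12},{"x": 0,"y": 0,"z": 0.45,"wx": 0,"wy": 0,"wz": 0,"claw": -0.12},{"x": 0,"y": 0,"z": 0.45,"wx": 0,"wy": 0,"wz": 0,"claw": -0.12}]'

```text
time: 5.25
tool_pos: [0.4912, -0.2547, 0.0107]
tool_rot: [0.0, -0.077, 0.997, -0.0]
contact_force: [0.3, -0.2, -0.1]
gripper_width: 0.56
```

```bash
python3 - <<'E'
from h import *
s,f=shot('wrist','w4');print(s['time'],s['tool_pos'],s['contact_force'])
E
```

```text
5.25 [ 0.49119704 -0.25472566  0.01065985] [ 0.27328793 -0.22613995 -0.10848185]
```

View pics/w4.png

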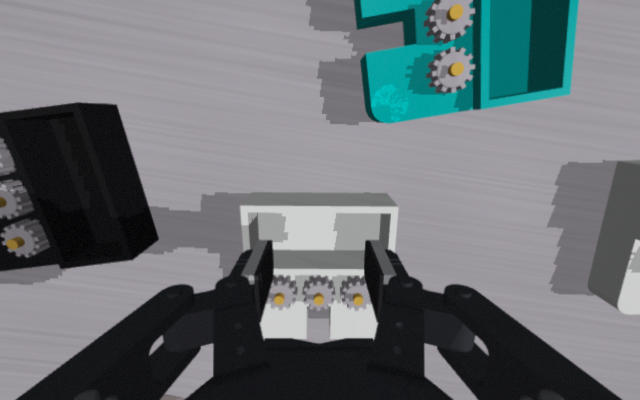

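Call:
step_arm --rows '[{"x": 0,"y": 0,"z": 0.04,"wx": 0,"wy": 0,"wz": 0,"claw": -0.4},{"x": 0,"y": 0,"z": 0.04,"wx": 0,"wy": 0,"wz": 0,"claw": -0.4},{"x": -0.15,"y": 0.05,"z": 0.04,"wx": 0,"wy": 0,"wz": 0,"claw": -0.4},{"x": -0.35,"y": 0.15,"z": 0.04,"wx": 0,"wy": 0,"wz": 0,"claw": -0.4},{"x": -0.55,"y": 0.25,"z": 0.04,"wx": 0,"wy": 0,"wz": 0,"claw": -0.4},{"x": -0.75,"y": 0.4,"z": 0.04,"wx": 0,"wy": 0,"wz": 0,"claw": -0.4},{"x": -0.9,"y": 0.55,"z": 0.04,"wx": 0,"wy": 0,"wz": 0,"claw": -0.4},{"x": -1,"y": 0.7,"z": 0.04,"wx": 0,"wy": 0,"wz": 0,"claw": -0.4}]'

```text
time: 6.3
tool_pos: [0.5799, -0.1685, 0.0061]
tool_rot: [-0.0, -0.078, 0.997, 0.0]
contact_force: [0.1, -0.3, -0.5]
gripper_width: 0.703
```

```bash
python3 - <<'E'
from h import *
s,f=shot('wrist','w5');print(s['time'],s['tool_pos'],s['contact_force'],s['gripper_width'])
plan((.581,.040,.006),np.pi+.055)
E
```

```text
6.3 [ 0.57993083 -0.16845464  0.00612168] [ 0.09482618 -0.33278779 -0.45435266] 0.702796368167859
shift [-0.329  2.041  0.004] turn [0.0007 0.0002 0.0506] deg 5.8
```

View pics/w5.png

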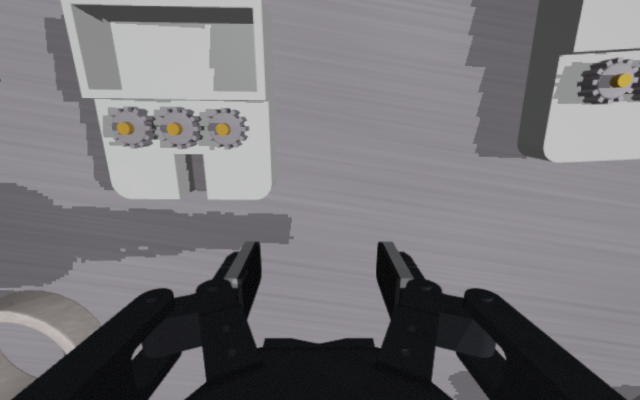

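```bash
python3 - <<'E'
from h import *
s,f=shot('scene','s5');print(s['tool_pos'])
p=w2pix('scene',[s['tool_pos'],s['tool_pos']+[0,0,.04]]);print(p)
u,v=p[0].astype(int);u0=u-75;v0=v-75
c=f[v0:v0+120,u0:u0+150,::-1];cv2.imwrite('pics/s5c.png',cv2.resize(c,None,fx=5,fy=5,interpolation=cv2.INTER_CUBIC));print(u0,v0)
E
```

```text
[ 0.58023241 -0.1667714   0.00610534]
[[245.36266749 226.02244473]
 [242.85744253 219.07051354]]
170 151
```

View pics/s5c.png

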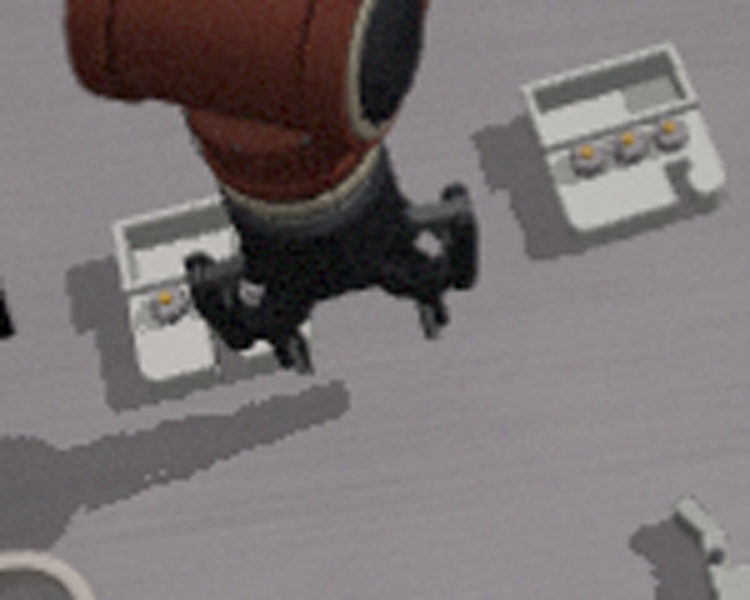

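Call:
step_arm --rows '[{"x": 0,"y": 0.2,"z": 0,"wx": 0,"wy": 0,"wz": 0,"claw": 0},{"x": 0,"y": 0.2,"z": 0,"wx": 0,"wy": 0,"wz": 0,"claw": 0},{"x": 0,"y": 0.2,"z": 0.03,"wx": 0,"wy": 0,"wz": 0,"claw": 0},{"x": 0,"y": 0.2,"z": 0.06,"wx": 0,"wy": 0,"wz": 0,"claw": 0},{"x": 0,"y": 0.2,"z": 0.09,"wx": 0,"wy": 0,"wz": 0,"claw": 0},{"x": 0,"y": 0.2,"z": 0.12,"wx": 0,"wy": 0,"wz": 0,"claw": 0},{"x": 0,"y": 0.2,"z": 0.14,"wx": 0,"wy": 0,"wz": 0,"claw": 0},{"x": 0,"y": 0.2,"z": 0.16,"wx": 0,"wy": 0,"wz": 0,"claw": 0}]'

```text
time: 7.4
tool_pos: [0.5759, -0.1502, -0.0099]
tool_rot: [0.0, -0.077, 0.997, 0.0]
contact_force: [-0.5, 0.7, 0.5]
gripper_width: 0.502
```

```bash
python3 - <<'E'
from h import *
s,f=shot('scene','s6');print(s['tool_pos'],s['contact_force'],s['gripper_width'])
p=w2pix('scene',[s['tool_pos'],s['tool_pos']+[0,0,.04]])
u,v=p[0].astype(int);u0=u-50;v0=v-50
print((p-[u0,v0])*7)
c=f[v0:v0+70,u0:u0+100,::-1];cv2.imwrite('pics/s6c.png',cv2.resize(c,None,fx=7,fy=7,interpolation=cv2.INTER_CUBIC));print(u0,v0)
E
```

```text
[ 0.57592803 -0.15024704 -0.00992774] [-0.5230815   0.74013983  0.52192749] 0.5022505312897193
[[352.37602947 353.05954025]
 [336.76740358 305.30273068]]
202 176
```

View pics/s6c.png

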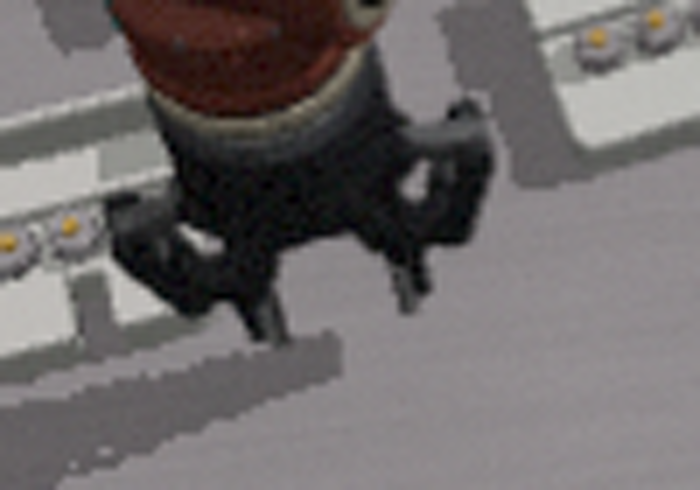

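```bash
python3 - <<'E'
from h import *
s,f=shot('wrist','w6')
cv2.imwrite('pics/w6c.png',cv2.resize(f[200:340,190:450,::-1],None,fx=3,fy=3,interpolation=cv2.INTER_CUBIC))
E
```

```text
(no output)
```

View pics/w6c.png

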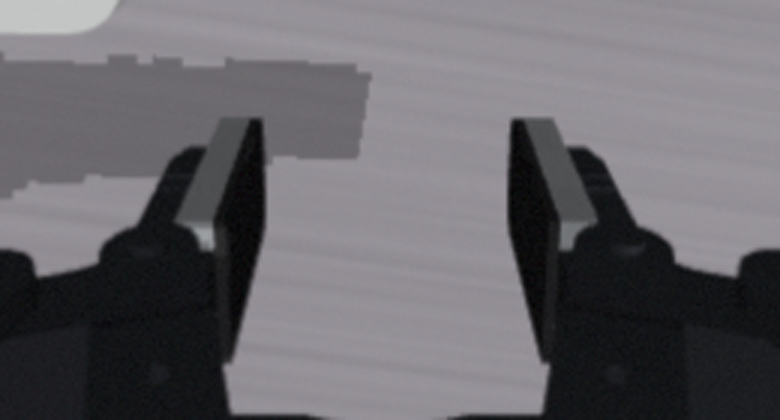

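The wrist view (tip edges at crop y=118, base edges at y=222) and the scene view agree. With the jaws half open, the tips sit about 38 mm behind the nominal TCP, so the fingers passed above the tray. I'll go back over the well and lower with force checks.

Call:
step_arm --rows '[{"x": 0,"y": 0,"z": -0.3,"wx": 0,"wy": 0,"wz": 0,"claw": 0},{"x": 0.4,"y": -0.4,"z": -0.35,"wx": 0,"wy": 0,"wz": 0,"claw": 0},{"x": 0.8,"y": -0.7,"z": -0.35,"wx": 0,"wy": 0,"wz": 0,"claw": 0},{"x": 1,"y": -0.9,"z": -0.35,"wx": 0,"wy": 0,"wz": 0,"claw": 0},{"x": 1,"y": -0.9,"z": -0.3,"wx": 0,"wy": 0,"wz": 0,"claw": 0},{"x": 1,"y": -0.9,"z": -0.2,"wx": 0,"wy": 0,"wz": 0,"claw": 0},{"x": 1,"y": -0.9,"z": -0.1,"wx": 0,"wy": 0,"wz": 0,"claw": 0},{"x": 1,"y": -0.9,"z": 0,"wx": 0,"wy": 0,"wz": 0,"claw": 0}]'

```text
time: 8.5
tool_pos: [0.491, -0.2536, -0.011]
tool_rot: [-0.0, -0.078, 0.997, 0.0]
contact_force: [0.1, 0.5, -0.2]
gripper_width: 0.501
```

```bash
python3 - <<'E'
from h import *
s,f=shot('wrist','w7');print(s['time'],s['tool_pos'],s['contact_force'])
plan((.491,-.254,-.025),np.pi+.155)
cv2.imwrite('pics/w7c.png',cv2.resize(f[180:360,190:450,::-1],None,fx=3,fy=3,interpolation=cv2.INTER_CUBIC))
E
```

```text
8.5 [ 0.49098703 -0.25356785 -0.01102321] [ 0.12363106  0.50039814 -0.22849439]
shift [-0.009 -0.012  0.126] turn [ 0.0012 -0.0012  0.0002] deg 0.2
```

View pics/w7c.png

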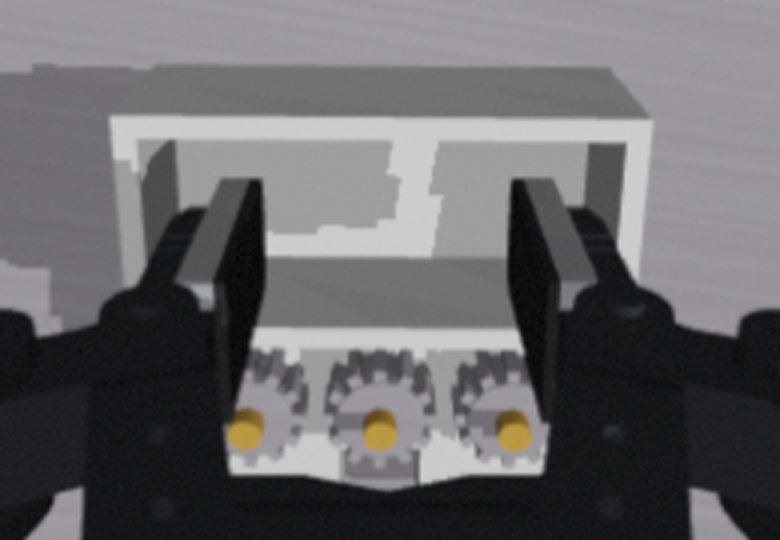

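Call:
step_arm --rows '[{"x": 0,"y": 0,"z": 0.05,"wx": 0,"wy": 0,"wz": 0,"claw": 0},{"x": 0,"y": 0,"z": 0.1,"wx": 0,"wy": 0,"wz": 0,"claw": 0},{"x": 0,"y": 0,"z": 0.14,"wx": 0,"wy": 0,"wz": 0,"claw": 0},{"x": 0,"y": 0,"z": 0.17,"wx": 0,"wy": 0,"wz": 0,"claw": 0},{"x": 0,"y": 0,"z": 0.19,"wx": 0,"wy": 0,"wz": 0,"claw": 0},{"x": 0,"y": 0,"z": 0.19,"wx": 0,"wy": 0,"wz": 0,"claw": -0.15},{"x": 0,"y": 0,"z": 0.19,"wx": 0,"wy": 0,"wz": 0,"claw": -0.5},{"x": 0,"y": 0,"z": 0.19,"wx": 0,"wy": 0,"wz": 0,"claw": -0.5}]'

```text
time: 9.55
tool_pos: [0.4909, -0.2545, -0.029]
tool_rot: [0.0, -0.077, 0.997, -0.0]
contact_force: [1.0, -0.2, -2.4]
gripper_width: 0.663
```

```bash
python3 - <<'E'
from h import *
s,f=shot('wrist','w8');print(s['time'],s['tool_pos'],s['contact_force'],s['gripper_width'])
cv2.imwrite('pics/w8c.png',cv2.resize(f[180:360,190:450,::-1],None,fx=3,fy=3,interpolation=cv2.INTER_CUBIC))
E
```

```text
9.55 [ 0.4908795  -0.2545496  -0.02895774] [ 1.03542359 -0.19126728 -2.4329455 ] 0.6631017934072548
```

View pics/w8c.png

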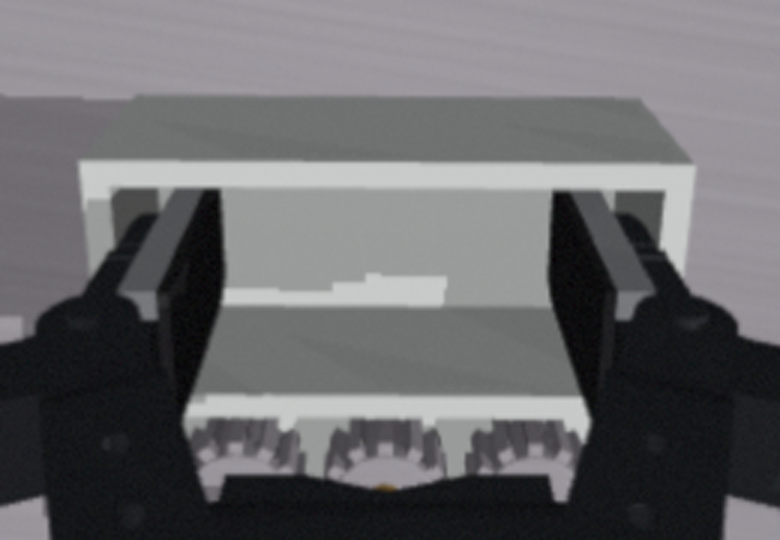

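Call:
step_arm --rows '[{"x": -0.1,"y": 0.05,"z": 0,"wx": 0,"wy": 0,"wz": 0,"claw": -0.5},{"x": -0.25,"y": 0.1,"z": 0,"wx": 0,"wy": 0,"wz": 0,"claw": -0.5},{"x": -0.4,"y": 0.2,"z": 0,"wx": 0,"wy": 0,"wz": 0,"claw": -0.5},{"x": -0.55,"y": 0.3,"z": 0,"wx": 0,"wy": 0,"wz": 0.01,"claw": -0.5},{"x": -0.7,"y": 0.45,"z": 0,"wx": 0,"wy": 0,"wz": 0.02,"claw": -0.5},{"x": -0.85,"y": 0.6,"z": 0,"wx": 0,"wy": 0,"wz": 0.03,"claw": -0.5},{"x": -0.95,"y": 0.8,"z": 0,"wx": 0,"wy": 0,"wz": 0.04,"claw": -0.5},{"x": -1,"y": 1,"z": 0,"wx": 0,"wy": 0,"wz": 0.05,"claw": -0.5}]'

```text
time: 10.6
tool_pos: [0.5757, -0.1386, -0.0288]
tool_rot: [0.0, -0.027, 1.0, 0.0]
contact_force: [0.5, -1.2, -2.3]
gripper_width: 0.66
```

```bash
python3 - <<'E'
from h import *
s,f=shot('top','t9');print(s['time'],s['tool_pos'],s['contact_force'],s['gripper_width'])
plan((.581,.040,-.029),np.pi+.055)
cv2.imwrite('pics/t9c.png',cv2.resize(f[110:260,230:430,::-1],None,fx=4,fy=4,interpolation=cv2.INTER_CUBIC))
E
```

```text
10.6 [ 0.57571338 -0.1386351  -0.02879074] [ 0.50253672 -1.16445058 -2.30319263] 0.6602674346873455
shift [-0.153  1.755  0.004] turn [0.0012 0.0002 0.0002] deg 0.1
```

View pics/t9c.png

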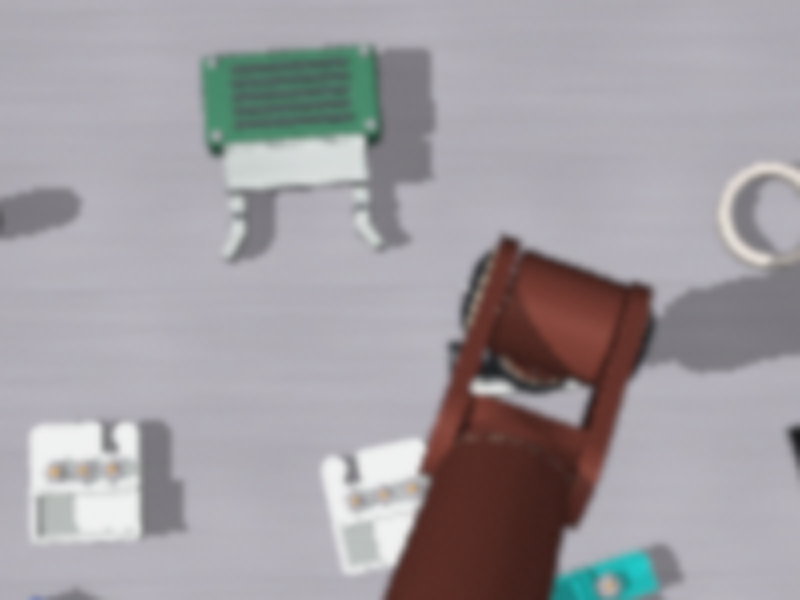

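Call:
step_arm --rows '[{"x": 0,"y": 0.1,"z": 0,"wx": 0,"wy": 0,"wz": 0,"claw": -0.5},{"x": 0,"y": 0.25,"z": 0,"wx": 0,"wy": 0,"wz": 0,"claw": -0.5},{"x": -0.05,"y": 0.4,"z": 0,"wx": 0,"wy": 0,"wz": 0,"claw": -0.5},{"x": -0.05,"y": 0.55,"z": 0,"wx": 0,"wy": 0,"wz": 0,"claw": -0.5},{"x": -0.05,"y": 0.7,"z": 0,"wx": 0,"wy": 0,"wz": 0,"claw": -0.5},{"x": -0.05,"y": 0.85,"z": 0,"wx": 0,"wy": 0,"wz": 0,"claw": -0.5},{"x": -0.05,"y": 0.95,"z": 0,"wx": 0,"wy": 0,"wz": 0,"claw": -0.5},{"x": -0.05,"y": 1,"z": 0,"wx": 0,"wy": 0,"wz": 0,"claw": -0.5}]'

```text
time: 11.65
tool_pos: [0.5738, -0.0395, -0.0288]
tool_rot: [-0.0, -0.027, 1.0, -0.0]
contact_force: [0.6, -1.0, -3.0]
gripper_width: 0.658
```

Call:
step_arm --rows '[{"x": 0,"y": 0.1,"z": 0,"wx": 0,"wy": 0,"wz": 0,"claw": -0.5},{"x": 0,"y": 0.25,"z": 0,"wx": 0,"wy": 0,"wz": 0,"claw": -0.5},{"x": -0.05,"y": 0.4,"z": 0,"wx": 0,"wy": 0,"wz": 0,"claw": -0.5},{"x": -0.1,"y": 0.55,"z": 0,"wx": 0,"wy": 0,"wz": 0,"claw": -0.5},{"x": -0.1,"y": 0.65,"z": 0,"wx": 0,"wy": 0,"wz": 0,"claw": -0.5},{"x": -0.1,"y": 0.73,"z": 0,"wx": 0,"wy": 0,"wz": 0,"claw": -0.5},{"x": -0.1,"y": 0.75,"z": 0,"wx": 0,"wy": 0,"wz": 0,"claw": -0.5},{"x": -0.1,"y": 0.75,"z": 0,"wx": 0,"wy": 0,"wz": 0,"claw": -0.5}]'

```text
time: 12.65
tool_pos: [0.5797, 0.0356, -0.0288]
tool_rot: [-0.0, -0.027, 1.0, 0.0]
contact_force: [-0.1, 0.7, -2.3]
gripper_width: 0.661
```

```bash
python3 - <<'E'
from h import *
s,f=shot('scene','s10');print(s['time'],s['tool_pos'],s['contact_force'],s['gripper_width'])
cv2.imwrite('pics/s10c.png',cv2.resize(f[190:330,270:410,::-1],None,fx=4,fy=4,interpolation=cv2.INTER_CUBIC))
E
```

```text
12.65 [ 0.57971161  0.03559889 -0.0288352 ] [-0.08378573  0.726609   -2.25955745] 0.66132317139595
```

View pics/s10c.png

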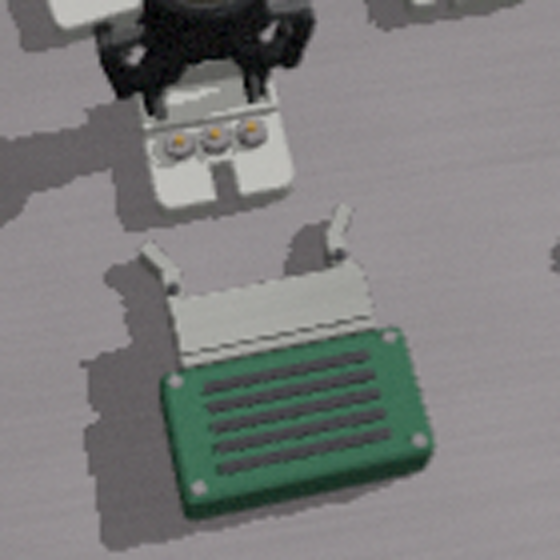

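```bash
python3 - <<'E'
from h import *
i=cv2.imread('pics/s10.png');cv2.imwrite('pics/s10d.png',cv2.resize(i[215:285,300:370],None,fx=8,fy=8,interpolation=cv2.INTER_CUBIC))
E
```

```text
(no output)
```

View pics/s10d.png

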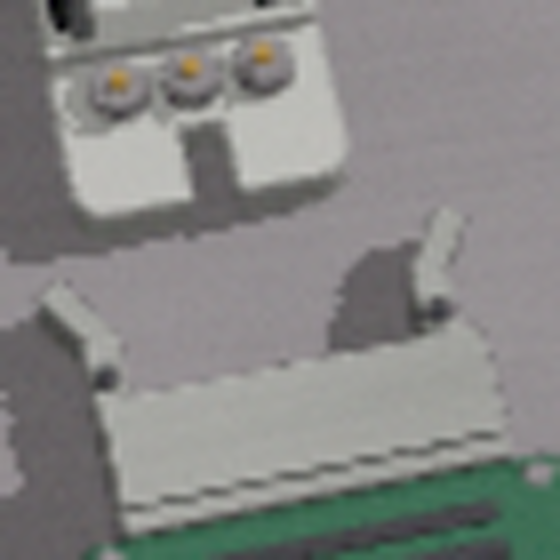

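```bash
python3 - <<'E'
from h import *
f=lambda L:[(300+(u+.5)/8-.5,215+(v+.5)/8-.5) for u,v in L]
def P(n,L,z): 
    p=pix2w('scene',f(L),z)[:,:2]; d=p[1]-p[0];print(n,p.round(4).tolist(),'mid',p.mean(0).round(4),'len',np.linalg.norm(d).round(4),'yaw',np.arctan2(-d[0],d[1]).round(3))
P('hoodfront',[(97,400),(463,328)],.051)
P('hoodback',[(125,508),(500,433)],.051)
P('mouth',[(55,290),(450,212)],.024)
P('nose',[(100,215),(318,182)],.022)
P('slot',[(193,201),(237,192)],.022)
P('kink',[(104,362),(436,295)],.024)
E
```

```text
hoodfront [[0.7312, -0.0095], [0.7252, 0.1036]] mid [0.7282 0.0471] len 0.1133 yaw 0.053
hoodback [[0.7657, -0.0061], [0.7597, 0.1078]] mid [0.7627 0.0508] len 0.1141 yaw 0.053
mouth [[0.6827, -0.0163], [0.6752, 0.1119]] mid [0.6789 0.0478] len 0.1284 yaw 0.058
nose [[0.6584, 0.0015], [0.6576, 0.0724]] mid [0.658 0.037] len 0.0709 yaw 0.012
slot [[0.6581, 0.0317], [0.6571, 0.0461]] mid [0.6576 0.0389] len 0.0145 yaw 0.068
kink [[0.7089, -0.0045], [0.7025, 0.1019]] mid [0.7057 0.0487] len 0.1066 yaw 0.06
```

Call:
step_arm --rows '[{"x": -0.05,"y": 0.04,"z": 0,"wx": 0,"wy": 0,"wz": 0,"claw": -0.5},{"x": -0.15,"y": 0.05,"z": 0,"wx": 0,"wy": 0,"wz": 0,"claw": -0.5},{"x": -0.25,"y": 0.05,"z": 0,"wx": 0,"wy": 0,"wz": 0,"claw": -0.5},{"x": -0.32,"y": 0.05,"z": 0,"wx": 0,"wy": 0,"wz": 0,"claw": -0.5},{"x": -0.32,"y": 0.05,"z": 0,"wx": 0,"wy": 0,"wz": 0,"claw": -0.1},{"x": -0.35,"y": 0.05,"z": 0,"wx": 0,"wy": 0,"wz": 0,"claw": -0.1},{"x": -0.45,"y": 0.05,"z": 0,"wx": 0,"wy": 0,"wz": 0,"claw": -0.1},{"x": -0.55,"y": 0.05,"z": 0,"wx": 0,"wy": 0,"wz": 0,"claw": -0.1}]'

```text
time: 13.7
tool_pos: [0.6338, 0.0432, -0.0285]
tool_rot: [-0.002, -0.027, 1.0, -0.0]
contact_force: [-6.9, -0.5, 4.2]
gripper_width: 0.55
```

```bash
python3 - <<'E'
from h import *
s,f=shot('scene','s11');print(s['time'],s['tool_pos'],s['contact_force'],s['gripper_width'])
cv2.imwrite('pics/s11d.png',cv2.resize(f[215:285,300:370,::-1],None,fx=8,fy=8,interpolation=cv2.INTER_CUBIC))
E
```

```text
13.7 [ 0.63379311  0.04320931 -0.02850002] [-6.92200348 -0.47252706  4.2213186 ] 0.5495252739126848
```

View pics/s11d.png

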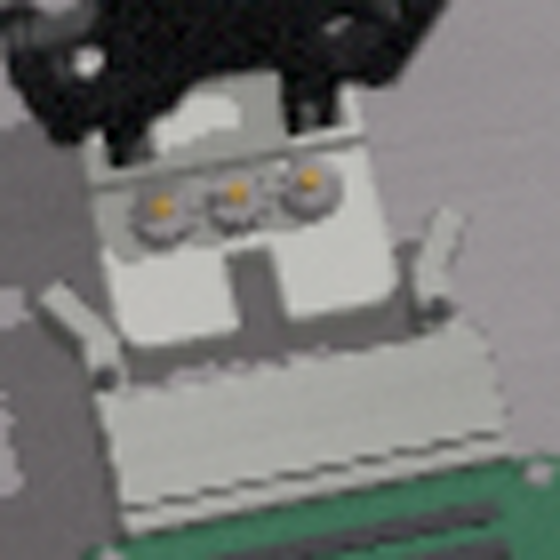

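Call:
step_arm --rows '[{"x": -0.05,"y": 0,"z": 0,"wx": 0,"wy": 0,"wz": 0,"claw": -0.1},{"x": -0.1,"y": 0,"z": 0,"wx": 0,"wy": 0,"wz": 0,"claw": -0.1},{"x": -0.16,"y": 0,"z": 0,"wx": 0,"wy": 0,"wz": 0,"claw": -0.1},{"x": -0.22,"y": 0,"z": 0,"wx": 0,"wy": 0,"wz": 0,"claw": -0.1},{"x": -0.28,"y": 0,"z": 0,"wx": 0,"wy": 0,"wz": 0,"claw": -0.1},{"x": -0.33,"y": 0,"z": 0,"wx": 0,"wy": 0,"wz": 0,"claw": -0.1},{"x": -0.37,"y": 0,"z": 0,"wx": 0,"wy": 0,"wz": 0,"claw": -0.1},{"x": -0.4,"y": 0,"z": 0,"wx": 0,"wy": 0,"wz": 0,"claw": -0.1}]'

```text
time: 14.75
tool_pos: [0.6646, 0.0448, -0.0287]
tool_rot: [-0.013, -0.028, 1.0, -0.0]
contact_force: [-41.6, -4.0, 32.0]
gripper_width: 0.546
```

```bash
python3 - <<'E'
from h import *
s,f=shot('scene','s12');print(s['time'],s['tool_pos'],s['contact_force'],s['gripper_width'])
cv2.imwrite('pics/s12d.png',cv2.resize(f[215:285,300:370,::-1],None,fx=8,fy=8,interpolation=cv2.INTER_CUBIC))
E
```

```text
14.75 [ 0.66455103  0.04483677 -0.02866199] [-41.63037728  -3.9954983   32.03365397] 0.5460692865772024
```

View pics/s12d.png

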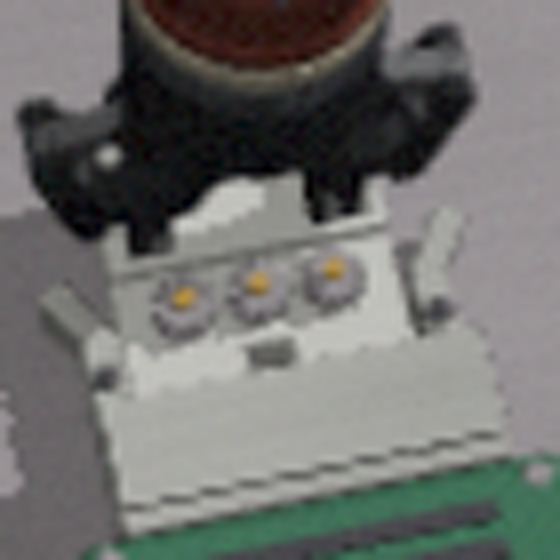

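Tray b stopped with TCP x=0.6646 and 42 N. Its nose is at x≈0.734, which is 22 mm short, and it sits square, so the pin blocks it. I'll pull it out and park it to the right.

Call:
step_arm --rows '[{"x": 0.15,"y": 0,"z": 0,"wx": 0,"wy": 0,"wz": 0,"claw": -0.1},{"x": 0.17,"y": 0,"z": 0,"wx": 0,"wy": 0,"wz": 0,"claw": -0.5},{"x": 0.25,"y": 0,"z": 0,"wx": 0,"wy": 0,"wz": 0,"claw": -0.5},{"x": 0.4,"y": 0,"z": 0,"wx": 0,"wy": 0,"wz": 0,"claw": -0.5},{"x": 0.6,"y": 0,"z": 0,"wx": 0,"wy": 0,"wz": 0,"claw": -0.5},{"x": 0.8,"y": 0,"z": 0,"wx": 0,"wy": 0,"wz": 0,"claw": -0.5},{"x": 1,"y": -0.15,"z": 0,"wx": 0,"wy": 0,"wz": 0,"claw": -0.5},{"x": 1,"y": -0.4,"z": 0,"wx": 0,"wy": 0,"wz": 0,"claw": -0.5}]'

```text
time: 15.8
tool_pos: [0.5756, 0.0009, -0.029]
tool_rot: [-0.0, -0.028, 1.0, 0.001]
contact_force: [1.3, 1.9, -2.1]
gripper_width: 0.663
```

Call:
step_arm --rows '[{"x": 0,"y": -0.15,"z": 0,"wx": 0,"wy": 0,"wz": 0,"claw": -0.5},{"x": 0,"y": -0.3,"z": 0,"wx": 0,"wy": 0,"wz": 0,"claw": -0.5},{"x": 0,"y": -0.45,"z": 0,"wx": 0,"wy": 0,"wz": 0,"claw": -0.5},{"x": 0,"y": -0.6,"z": 0,"wx": 0,"wy": 0,"wz": 0,"claw": -0.5},{"x": 0,"y": -0.75,"z": 0,"wx": 0,"wy": 0,"wz": 0,"claw": -0.5},{"x": 0,"y": -0.9,"z": 0,"wx": 0,"wy": 0,"wz": 0,"claw": -0.5},{"x": 0,"y": -1,"z": 0,"wx": 0,"wy": 0,"wz": 0,"claw": -0.5},{"x": 0,"y": -1,"z": 0,"wx": 0,"wy": 0,"wz": 0,"claw": -0.5}]'

```text
time: 16.8
tool_pos: [0.5823, -0.1011, -0.0287]
tool_rot: [0.0, -0.026, 1.0, -0.0]
contact_force: [0.2, -1.2, -2.9]
gripper_width: 0.663
```

```bash
python3 - <<'E'
from h import *
s,f=shot('scene','s13');print(s['time'],s['tool_pos'],s['contact_force'],s['gripper_width'])
cv2.imwrite('pics/s13d.png',cv2.resize(f[130:330,180:430,::-1],None,fx=3,fy=3,interpolation=cv2.INTER_CUBIC))
E
```

```text
16.8 [ 0.58231375 -0.10105537 -0.02870461] [ 0.15229395 -1.21880242 -2.93793525] 0.6632455041316003
```

View pics/s13d.png

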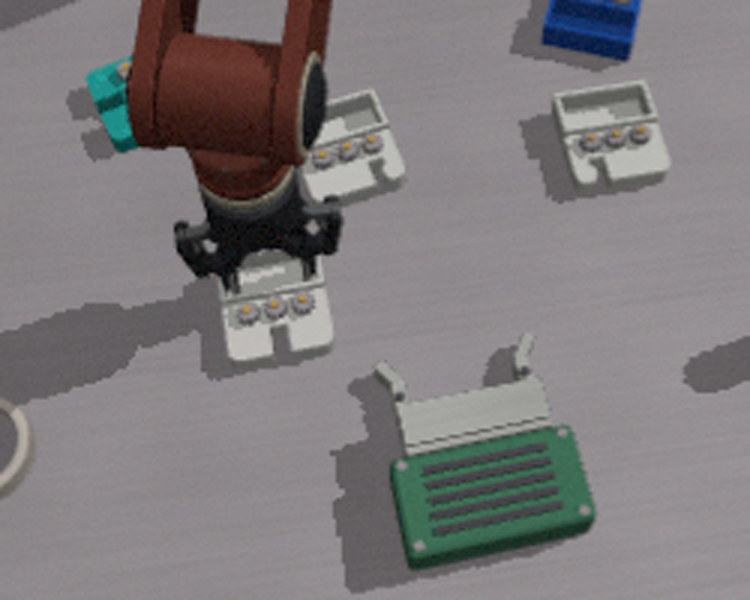

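Call:
step_arm --rows '[{"x": 0,"y": -0.15,"z": 0,"wx": 0,"wy": 0,"wz": 0,"claw": -0.5},{"x": 0,"y": -0.35,"z": 0,"wx": 0,"wy": 0,"wz": 0,"claw": -0.5},{"x": 0,"y": -0.55,"z": 0,"wx": 0,"wy": 0,"wz": 0,"claw": -0.5},{"x": 0,"y": -0.7,"z": 0,"wx": 0,"wy": 0,"wz": 0,"claw": -0.5},{"x": 0,"y": -0.7,"z": 0,"wx": 0,"wy": 0,"wz": 0,"claw": 0},{"x": 0,"y": -0.7,"z": 0,"wx": 0,"wy": 0,"wz": 0,"claw": 0},{"x": 0,"y": -0.7,"z": -0.3,"wx": 0,"wy": 0,"wz": 0,"claw": 0},{"x": 0,"y": -0.7,"z": -0.6,"wx": 0,"wy": 0,"wz": 0,"claw": 0}]'

```text
time: 17.85
tool_pos: [0.5859, -0.1691, 0.0319]
tool_rot: [-0.0, -0.027, 1.0, 0.0]
contact_force: [1.0, 0.2, -0.5]
gripper_width: 0.498
```

```bash
python3 - <<'E'
from h import *
s=state();print(s['time'],s['tool_pos'],s['contact_force'],s['gripper_width'])
plan((.4326,-.0255,.03),np.pi+.2035)
E
```

```text
17.85 [ 0.58590938 -0.16905843  0.03190291] [ 1.02230774  0.15399343 -0.51729122] 0.4982057499897567
shift [1.452 1.518 0.02 ] turn [ 0.0002 -0.0001 -0.0743] deg 8.5
```

Call:
step_arm --rows '[{"x": 0.2,"y": 0.2,"z": -0.1,"wx": 0,"wy": 0,"wz": -0.03,"claw": 0},{"x": 0.6,"y": 0.6,"z": -0.1,"wx": 0,"wy": 0,"wz": -0.074,"claw": 0},{"x": 1,"y": 1,"z": -0.1,"wx": 0,"wy": 0,"wz": -0.074,"claw": 0},{"x": 1,"y": 1,"z": -0.1,"wx": 0,"wy": 0,"wz": -0.074,"claw": 0},{"x": 1,"y": 1,"z": -0.1,"wx": 0,"wy": 0,"wz": -0.074,"claw": 0},{"x": 1,"y": 1,"z": -0.1,"wx": 0,"wy": 0,"wz": -0.074,"claw": 0},{"x": 1,"y": 1,"z": -0.1,"wx": 0,"wy": 0,"wz": -0.074,"claw": 0},{"x": 1,"y": 1,"z": -0.1,"wx": 0,"wy": 0,"wz": -0.074,"claw": 0}]'

```text
time: 18.85
tool_pos: [0.4812, -0.0758, 0.0413]
tool_rot: [0.0, -0.101, 0.995, -0.0]
contact_force: [-0.4, 0.7, -0.4]
gripper_width: 0.501
```

```bash
python3 - <<'E'
from h import *
s,f=shot('wrist','w14');print(s['time'],s['tool_pos'],s['contact_force'],s['gripper_width'])
plan((.4326,-.0255,.01),np.pi+.2035)
E
```

```text
18.85 [ 0.48121548 -0.07576879  0.04130766] [-0.37914528  0.73128425 -0.44252367] 0.5011013074078844
shift [0.374 0.588 0.312] turn [ 0.     -0.     -0.0009] deg 0.1
```

View pics/w14.png

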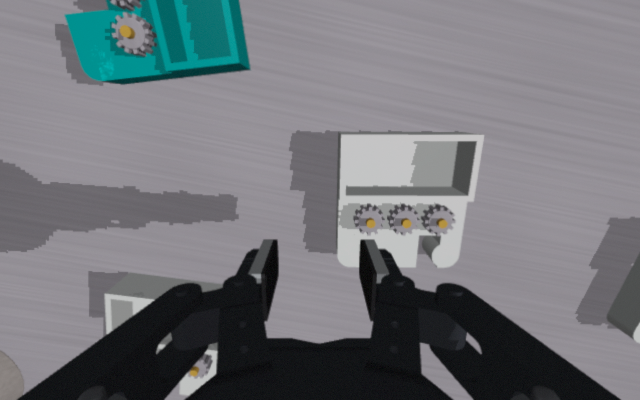

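```bash
python3 - <<'E'
from h import *
T=np.load('pics/w14.npz')['T']
p=pix2w('wrist',[(338,134.5),(484,135)],.03,T)[:,:2];d=p[1]-p[0];y=np.arctan2(-d[0],d[1]);w=p.mean(0)+.022*np.array([np.cos(y),np.sin(y)]);print(p,y,np.linalg.norm(d),w)
plan((w[0],w[1],-.03),np.pi+y)
E
```

```text
[[ 0.42051249 -0.07522518]
 [ 0.40262772  0.0145265 ]] 0.19669306349708549 0.0915162866592282 [ 0.43314591 -0.02604994]
shift [0.37  0.582 0.712] turn [ 0.     -0.      0.0025] deg 0.3
```

Call:
step_arm --rows '[{"x": 0.2,"y": 0.3,"z": 0.05,"wx": 0,"wy": 0,"wz": 0,"claw": 0},{"x": 0.37,"y": 0.58,"z": 0.1,"wx": 0,"wy": 0,"wz": 0,"claw": 0},{"x": 0.37,"y": 0.58,"z": 0.3,"wx": 0,"wy": 0,"wz": 0,"claw": 0},{"x": 0.37,"y": 0.58,"z": 0.45,"wx": 0,"wy": 0,"wz": 0,"claw": 0},{"x": 0.37,"y": 0.58,"z": 0.54,"wx": 0,"wy": 0,"wz": 0,"claw": 0},{"x": 0.37,"y": 0.58,"z": 0.61,"wx": 0,"wy": 0,"wz": 0,"claw": 0},{"x": 0.37,"y": 0.58,"z": 0.67,"wx": 0,"wy": 0,"wz": 0,"claw": 0},{"x": 0.37,"y": 0.58,"z": 0.7,"wx": 0,"wy": 0,"wz": 0,"claw": 0}]'

```text
time: 19.9
tool_pos: [0.4329, -0.026, -0.029]
tool_rot: [-0.0, -0.101, 0.995, 0.0]
contact_force: [0.7, 0.1, -0.0]
gripper_width: 0.503
```

```bash
python3 - <<'E'
from h import *
s,f=shot('wrist','w15');print(s['time'],s['tool_pos'],s['contact_force'],s['gripper_width'])
plan((.581,.0415,-.029),np.pi+.055)
cv2.imwrite('pics/w15c.png',cv2.resize(f[180:360,190:450,::-1],None,fx=3,fy=3,interpolation=cv2.INTER_CUBIC))
E
```

```text
19.9 [ 0.4328987  -0.02603717 -0.02901119] [ 0.70360089  0.06232413 -0.03912358] 0.503273700967203
shift [-1.589  0.363 -0.003] turn [ 0.0001 -0.0002  0.0735] deg 8.4
```

View pics/w15c.png

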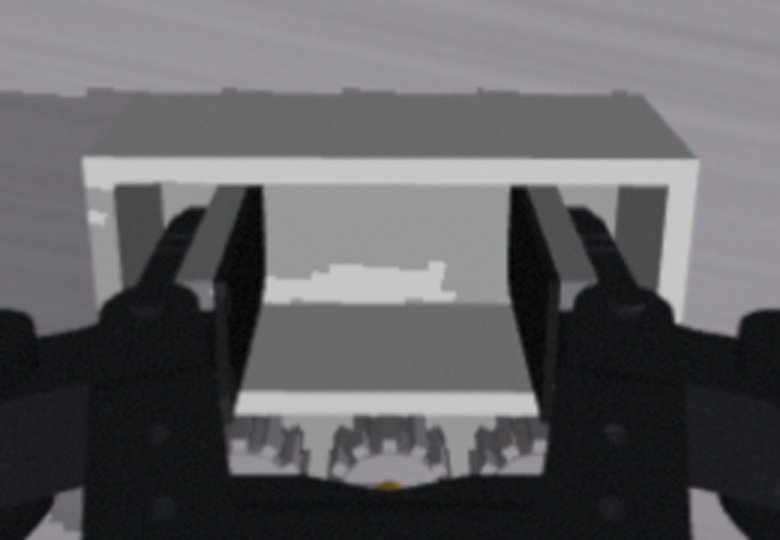

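Call:
step_arm --rows '[{"x": 0,"y": 0,"z": 0,"wx": 0,"wy": 0,"wz": 0,"claw": -0.5},{"x": 0,"y": 0,"z": 0,"wx": 0,"wy": 0,"wz": 0,"claw": -0.5},{"x": -0.12,"y": 0.04,"z": 0,"wx": 0,"wy": 0,"wz": 0.01,"claw": -0.5},{"x": -0.3,"y": 0.08,"z": 0,"wx": 0,"wy": 0,"wz": 0.02,"claw": -0.5},{"x": -0.48,"y": 0.12,"z": 0,"wx": 0,"wy": 0,"wz": 0.03,"claw": -0.5},{"x": -0.66,"y": 0.18,"z": 0,"wx": 0,"wy": 0,"wz": 0.04,"claw": -0.5},{"x": -0.84,"y": 0.22,"z": 0,"wx": 0,"wy": 0,"wz": 0.06,"claw": -0.5},{"x": -1,"y": 0.26,"z": 0,"wx": 0,"wy": 0,"wz": 0.073,"claw": -0.5}]'

```text
time: 20.95
tool_pos: [0.5253, 0.0199, -0.0291]
tool_rot: [-0.001, -0.028, 1.0, -0.0]
contact_force: [-0.5, -1.0, -0.6]
gripper_width: 0.663
```

```bash
python3 - <<'E'
from h import *
s=state();print(s['time'],s['tool_pos'],s['contact_force'],s['gripper_width'])
plan((.610,.0418,-.029),np.pi+.055)
E
```

```text
20.95 [ 0.52531323  0.01990938 -0.02910123] [-0.45890481 -1.04521352 -0.63758409] 0.6625026710494369
shift [-0.858  0.172 -0.002] turn [-0.     -0.0008  0.0003] deg 0.1
```

Call:
step_arm --rows '[{"x": -0.1,"y": 0.06,"z": 0,"wx": 0,"wy": 0,"wz": 0,"claw": -0.5},{"x": -0.25,"y": 0.12,"z": 0,"wx": 0,"wy": 0,"wz": 0,"claw": -0.5},{"x": -0.4,"y": 0.17,"z": 0,"wx": 0,"wy": 0,"wz": 0,"claw": -0.5},{"x": -0.55,"y": 0.17,"z": 0,"wx": 0,"wy": 0,"wz": 0,"claw": -0.5},{"x": -0.7,"y": 0.17,"z": 0,"wx": 0,"wy": 0,"wz": 0,"claw": -0.5},{"x": -0.82,"y": 0.17,"z": 0,"wx": 0,"wy": 0,"wz": 0,"claw": -0.5},{"x": -0.85,"y": 0.17,"z": 0,"wx": 0,"wy": 0,"wz": 0,"claw": -0.1},{"x": -0.88,"y": 0.17,"z": 0,"wx": 0,"wy": 0,"wz": 0,"claw": -0.1}]'

```text
time: 21.95
tool_pos: [0.6132, 0.0414, -0.0283]
tool_rot: [0.001, -0.028, 1.0, -0.0]
contact_force: [0.4, 0.7, 0.3]
gripper_width: 0.55
```

```bash
python3 - <<'E'
from h import *
s,f=shot('scene','s16');print(s['time'],s['tool_pos'],s['contact_force'],s['gripper_width'])
cv2.imwrite('pics/s16d.png',cv2.resize(f[215:285,300:370,::-1],None,fx=8,fy=8,interpolation=cv2.INTER_CUBIC))
E
```

```text
21.95 [ 0.61320091  0.04142108 -0.02831638] [0.40963613 0.65156876 0.2578884 ] 0.5499046601049606
```

View pics/s16d.png

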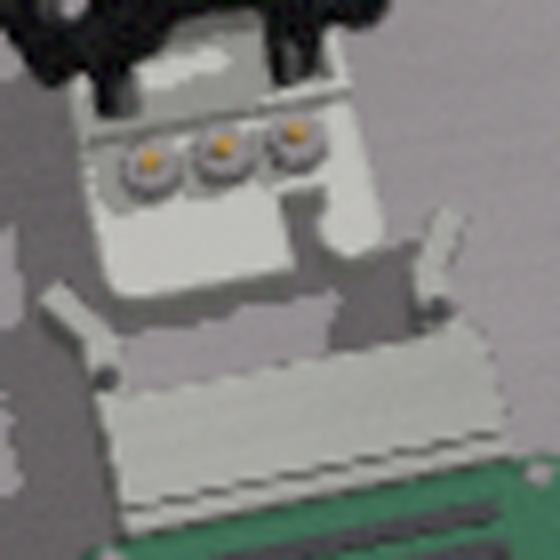

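Call:
step_arm --rows '[{"x": -0.08,"y": 0,"z": 0,"wx": 0,"wy": 0,"wz": 0,"claw": -0.1},{"x": -0.18,"y": 0,"z": 0,"wx": 0,"wy": 0,"wz": 0,"claw": -0.1},{"x": -0.28,"y": 0,"z": 0,"wx": 0,"wy": 0,"wz": 0,"claw": -0.1},{"x": -0.37,"y": 0,"z": 0,"wx": 0,"wy": 0,"wz": 0,"claw": -0.1},{"x": -0.45,"y": 0,"z": 0,"wx": 0,"wy": 0,"wz": 0,"claw": -0.1},{"x": -0.52,"y": 0,"z": 0,"wx": 0,"wy": 0,"wz": 0,"claw": -0.1},{"x": -0.57,"y": 0,"z": 0,"wx": 0,"wy": 0,"wz": 0,"claw": -0.1},{"x": -0.61,"y": 0,"z": 0,"wx": 0,"wy": 0,"wz": 0,"claw": -0.1}]'

```text
time: 23.0
tool_pos: [0.6713, 0.0449, -0.0288]
tool_rot: [-0.003, -0.028, 1.0, -0.0]
contact_force: [-16.3, -1.1, 12.7]
gripper_width: 0.55
```

```bash
python3 - <<'E'
from h import *
s,f=shot('scene','s17');print(s['time'],s['tool_pos'],s['contact_force'],s['gripper_width'])
cv2.imwrite('pics/s17d.png',cv2.resize(f[215:285,300:370,::-1],None,fx=8,fy=8,interpolation=cv2.INTER_CUBIC))
E
```

```text
23.0 [ 0.67132824  0.04491386 -0.02876889] [-16.28203654  -1.11090506  12.65543858] 0.5503421562704424
```

View pics/s17d.png

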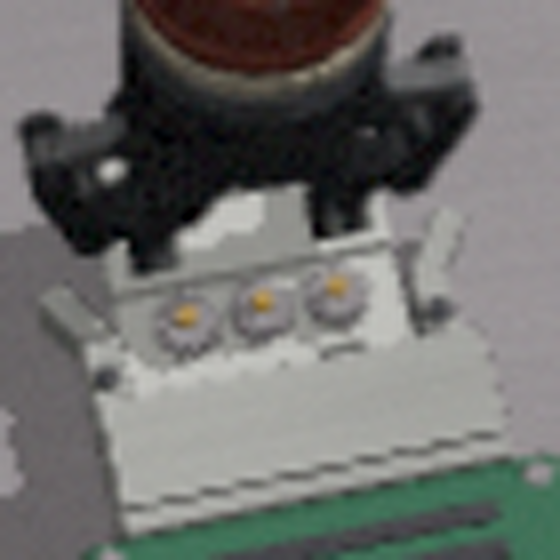

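Call:
step_arm --rows '[{"x": -0.04,"y": 0,"z": 0,"wx": 0,"wy": 0,"wz": 0,"claw": -0.1},{"x": -0.08,"y": 0,"z": 0,"wx": 0,"wy": 0,"wz": 0,"claw": -0.1},{"x": -0.11,"y": 0,"z": 0,"wx": 0,"wy": 0,"wz": 0,"claw": -0.1},{"x": -0.14,"y": 0,"z": 0,"wx": 0,"wy": 0,"wz": 0,"claw": -0.1},{"x": -0.16,"y": 0,"z": 0,"wx": 0,"wy": 0,"wz": 0,"claw": -0.1},{"x": -0.18,"y": 0,"z": 0,"wx": 0,"wy": 0,"wz": 0,"claw": -0.1},{"x": -0.19,"y": 0,"z": 0,"wx": 0,"wy": 0,"wz": 0,"claw": -0.1},{"x": -0.19,"y": 0,"z": 0,"wx": 0,"wy": 0,"wz": 0,"claw": -0.1}]'

```text
time: 24.05
tool_pos: [0.686, 0.0477, -0.0288]
tool_rot: [-0.008, -0.029, 1.0, 0.001]
contact_force: [-25.4, 1.1, 18.1]
gripper_width: 0.55
```

```bash
python3 - <<'E'
from h import *
s,f=shot('scene','s18');print(s['time'],s['tool_pos'],s['contact_force'],s['gripper_width'])
cv2.imwrite('pics/s18d.png',cv2.resize(f[215:285,300:370,::-1],None,fx=8,fy=8,interpolation=cv2.INTER_CUBIC))
E
```

```text
24.05 [ 0.68603955  0.04769898 -0.02878363] [-25.38740969   1.12726212  18.14168526] 0.5503689101629073
```

View pics/s18d.png

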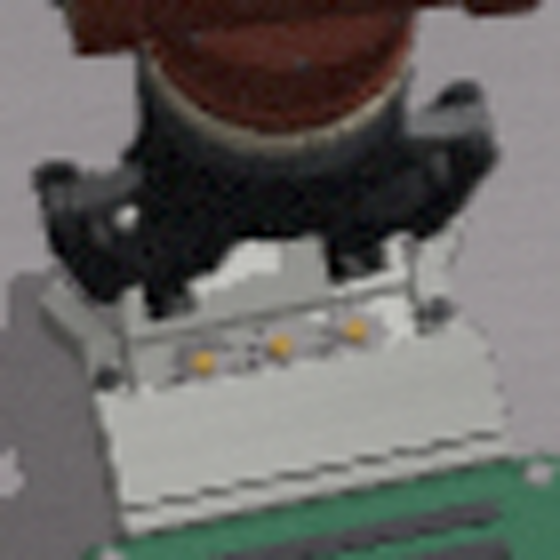

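Call:
step_arm --rows '[{"x": -0.02,"y": 0,"z": 0,"wx": 0,"wy": 0,"wz": 0,"claw": -0.1},{"x": -0.04,"y": 0,"z": 0,"wx": 0,"wy": 0,"wz": 0,"claw": -0.1},{"x": -0.06,"y": 0,"z": 0,"wx": 0,"wy": 0,"wz": 0,"claw": -0.1},{"x": -0.07,"y": 0,"z": 0,"wx": 0,"wy": 0,"wz": 0,"claw": -0.1},{"x": -0.07,"y": 0,"z": 0,"wx": 0,"wy": 0,"wz": 0,"claw": -0.1},{"x": -0.07,"y": 0,"z": 0,"wx": 0,"wy": 0,"wz": 0,"claw": -0.1},{"x": -0.07,"y": 0,"z": 0,"wx": 0,"wy": 0,"wz": 0,"claw": -0.1},{"x": -0.07,"y": 0,"z": 0,"wx": 0,"wy": 0,"wz": 0,"claw": -0.1}]'

```text
time: 25.1
tool_pos: [0.6857, 0.0481, -0.0288]
tool_rot: [-0.017, -0.03, 0.999, 0.001]
contact_force: [-49.5, 0.9, 35.5]
gripper_width: 0.551
```

```bash
python3 - <<'E'
from h import *
s=state();print(s['time'],s['tool_pos'],s['contact_force'],s['gripper_width'])
E
```

```text
25.1 [ 0.68567247  0.04805228 -0.02875957] [-49.54714759   0.89578866  35.49212357] 0.5505669185754805
```

Call:
step_arm --rows '[{"x": 0.08,"y": 0,"z": 0,"wx": 0,"wy": 0,"wz": 0,"claw": 0},{"x": 0.16,"y": 0,"z": 0,"wx": 0,"wy": 0,"wz": 0,"claw": 0},{"x": 0.19,"y": 0,"z": 0,"wx": 0,"wy": 0,"wz": 0,"claw": 0},{"x": 0.19,"y": 0,"z": 0,"wx": 0,"wy": 0,"wz": 0,"claw": 0},{"x": 0.19,"y": 0,"z": -0.15,"wx": 0,"wy": 0,"wz": 0,"claw": 0},{"x": 0.19,"y": 0,"z": -0.3,"wx": 0,"wy": 0,"wz": 0,"claw": 0},{"x": 0.19,"y": 0,"z": -0.6,"wx": 0,"wy": 0,"wz": 0,"claw": 0},{"x": 0.19,"y": 0,"z": -1,"wx": 0,"wy": 0,"wz": 0,"claw": 0}]'

```text
time: 26.1
tool_pos: [0.6802, 0.0453, 0.0725]
tool_rot: [-0.0, -0.028, 1.0, 0.0]
contact_force: [-0.4, 0.9, 0.7]
gripper_width: 0.497
```

Call:
step_arm --rows '[{"x": 0.4,"y": 0,"z": -0.4,"wx": 0,"wy": 0,"wz": 0,"claw": 0},{"x": 0.8,"y": 0,"z": -0.8,"wx": 0,"wy": 0,"wz": 0,"claw": 0},{"x": 1,"y": 0,"z": -1,"wx": 0,"wy": 0,"wz": 0,"claw": 0},{"x": 1,"y": 0,"z": -1,"wx": 0,"wy": 0,"wz": 0,"claw": 0},{"x": 1,"y": 0,"z": -1,"wx": 0,"wy": 0,"wz": 0,"claw": 0},{"x": 1,"y": 0,"z": -1,"wx": 0,"wy": 0,"wz": 0,"claw": 0},{"x": 1,"y": 0,"z": -1,"wx": 0,"wy": 0,"wz": 0,"claw": 0},{"x": 1,"y": 0,"z": -1,"wx": 0,"wy": 0,"wz": 0,"claw": 0}]'

```text
time: 27.1
tool_pos: [0.5804, 0.0398, 0.1704]
tool_rot: [-0.001, -0.028, 1.0, 0.0]
contact_force: [-1.3, 0.4, -0.5]
gripper_width: 0.496
```

```bash
python3 - <<'E'
from h import *
s,f=shot('scene','s20');print(s['time'],s['tool_pos'],s['contact_force'],s['gripper_width'])
cv2.imwrite('pics/s20d.png',cv2.resize(f[215:285,300:370,::-1],None,fx=8,fy=8,interpolation=cv2.INTER_CUBIC))
E
```

```text
27.1 [0.58044581 0.03975462 0.17041596] [-1.30086835  0.3579861  -0.46994135] 0.49582014414115017
```

View pics/s20d.png

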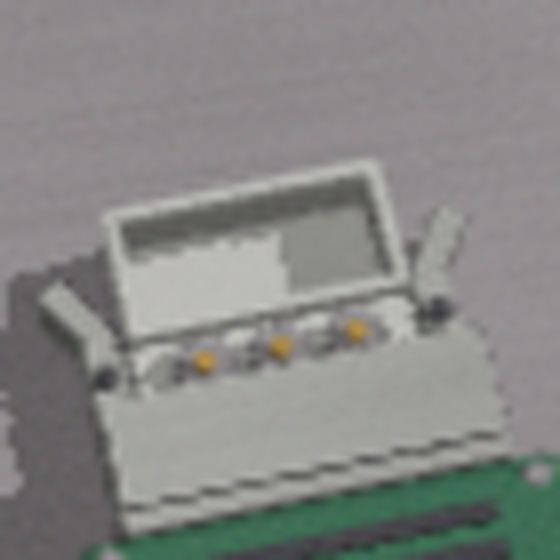

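View pics/s20.png

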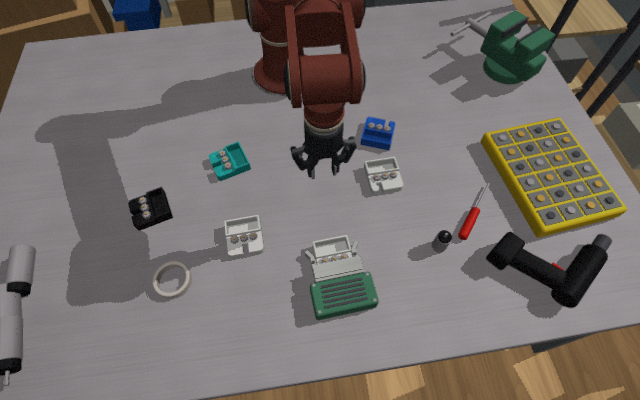

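```bash
python3 - <<'E'
from h import *
f=lambda L:[(300+(u+.5)/8-.5,215+(v+.5)/8-.5) for u,v in L]
for L,z in (([(105,213),(379,160)],.03),([(97,400),(463,328)],.051)):
    p=pix2w('scene',f(L),z)[:,:2];d=p[1]-p[0];print(p.mean(0),np.linalg.norm(d),np.arctan2(-d[0],d[1]))
E
```

```text
[0.65903073 0.0474269 ] 0.08943768582877813 0.05626023760245593
[0.72818161 0.04706722] 0.11327790705928467 0.05319949077126955
```

```bash
python3 -c "
from plant import *
print(job_done(),state()['time'])"
```

```text
the job is handed in; nothing more can be done
the job is handed in; nothing more can be done
```

Tray_a is the one made for the dock. I left it fully home, and the job was handed in at about 27 s of the 72 s allowed.

- **Tray_b:** I tried it first. It stopped square, about 22 mm short of the back wall, at 42 N, so I pulled it out and parked it flat on the bench to the right.
- **Tray_a:** It travelled 21 mm deeper than tray_b and hit a firm stop: another 7 mm of commanded push raised the force to 50 N without moving it.
- **Tray_c:** It was never moved, because tray_a had already fitted.
- **Last picture:** Tray_a's rear edge is 69 mm in front of the hood edge (70 mm expected), and it is square to the dock within about 0.01 rad. Trays b and c look flat, and the motor, tape roll and screwdriver look where they were. The gripper is raised clear of everything.

**What disagreed:**
- With the jaws half open, the fingertips sit about 38 mm behind the stated TCP. My first attempt to take tray_b therefore passed above it without touching, and I lowered further after that.
- One rough sideways estimate put tray_a 4 mm off the dock's centreline, although the rails allow only about 2 mm. I put that down to a poorly read hood corner and did not check it further.

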